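# Gauge the press spindle with comb leaves

### The arm

A 6-joint arm with a two-finger parallel gripper is mounted at the origin on the work surface. World frame = base frame: x ahead of the robot, y to its left, z up, the work surface at z = 0. Lengths are in mm, angles in degrees, forces in N, time in s.
With the tool pointing down it reaches from about 350 to 850 mm from the base axis. Payload 8.1 kg.
Tool frame: the origin (TCP) lies midway between the tips of the shut fingers; the grasp point (between the pads) lies 19 mm behind it; z points along the fingers, y is the line along which they close (so a half turn about z gives the same grasp; the last joint's range is limited). The gripper opens to 85 mm and grips with 20 to 120 N. Pads are 22 mm wide; open, the fingers measure 114 mm over their backs; the gripper's body (76 mm by 85 mm) begins 54 mm behind the grasp point. The pads swing forward as they close: fully open they stand 13 mm farther back than shut.
Start: joints at [67.873, 7.471, 85.268, -0, 87.261, -4.893], TCP at [177.749, 573.071, 231.292] pointing down, gripper open.
Joint ranges: [-169.43, 169.43], [-51.17, 129.36], [1.28, 143.12], [-76.62, 256.62], [0, 156.53], [-152.29, 152.29]. Speed limits (degrees/s): [136.94, 136.94, 159.86, 180, 180, 180].

### API

Orientations are given as [roll, pitch, yaw] about the fixed x, y, z axes, in that order (R = Rz(yaw) Ry(pitch) Rx(roll)).
In Python, from bench import sense, snapshot, camera_params, hand_in, masks_of, pinpoint gives the robot as it stands.
- The arm moves only by the tool step_arm, never from a script. Its argument "targets" is a list of rows, each an object with "angular": the turn, a rotation vector about the tool's x, y, z scaled (see below), a list of three; "dp": the shift along the tool's x, y, z scaled (see below), a list of three; "fingers": the closure, from 0 (fully open) to 1 (shut). A call has exactly 8 rows; each row is the pose to reach, as a shift and turn from the pose commanded when the call began, along the tool's axes at that moment, turning the shorter way round; what a row does not reach only later rows make up. The controller multiplies each number of a shift by 0.2 m and each number of a turn by 180 degrees. A row lasts 1/8 s, in which the tool goes at most 62.5 mm and 10.7 degrees, less where a joint would pass 70% of its speed; a pose out of reach is approached as far as the arm can. A call with a number of a shift or a turn outside -1 to 1 is refused whole. A call with a gripper value outside its range is refused whole. The fingers move at their own pace and stop on an object; "newtons" is the grip in N (left out, the last holds). Time passes only in rows, so rows that repeat a pose let the fingers close, or fill a call up. It gives the time, the measured TCP pose, the force, the opening and the grip force at its end, in the units of the state.
- sense(): the state, without advancing time (a new reading comes with each control period).
- snapshot(name): name is "scene" or "top" or "wrist"; returns the picture (420x560x3 uint8, blue, green, red); there is no depth.
- camera_params(name): a dict with "vfov" (degrees; the focal length in pixels is half the picture's height over the tangent of half this angle, whatever the lens; pixels are square), "cx", "cy" (the principal point, pixels), "R" (3x3) and "t" (3): a world point X has camera coordinates R X + t. Camera axes: x right, y down, z forward; pixel columns grow to the right and rows downward; lengths in mm; the calibration is good to about 2 mm. A picture is of the moment at which its call begins: read the wrist's pose just before it. camera_params takes no time and is no camera call; for the wrist camera it gives the pose at the moment of the call.
- hand_in(): hands the job in; it is judged then, once.
Trained networks look in the newest picture that a camera, given by its name, has taken for a name from the list of things; names that differ only in an ending like _2 or _b are one class to them, and where a whole thing is asked for, a point or a joint stands for the part that bears it (a point fixed in the world has none). Each returns a list of dicts, best first, with "conf" (0 to 1); they miss things now and then, are a little off and sometimes report something else, mostly with a low value. They report only what shows in the picture. A call takes as long as a camera call. They do not tell look-alikes from the thing itself.
- masks_of(camera, label): "pixels" (420x560 bool, what is visible of it) and "at" ([column, row] in pixels, amid what is visible of it).
- pinpoint(camera, label): "at" ([column, row] in pixels: a listed point, or the origin of a listed thing).
The state is a dict: "time": time; "joint_pos": joint angles; "qd": joint speeds; "joint_efforts": joint torques, N m; "tool_pos": TCP position; "tcp_rot": TCP orientation; "ft_force": force on the tool from outside, world axes, zero at the start; "wrist_torque": the same for the moment, N m; "finger_gap": finger opening in mm; "grip_force": force on a finger pad.
Only numpy, scipy, OpenCV 4.12 (cv2) and the standard library are available. Lean on these libraries where they do the work, as an engineer would, in place of code of your own. Each camera call takes 0.05 s, during which the arm holds its last target. There are 200 camera calls.

### The job

Find which of the three thread-comb leaves fits the threaded spindle lying next to the bed plate: one leaf after another, press its teeth lightly (never more than about 25 N) against the thread and slide it a little along until it drops fully home or clearly will not. Leave the fitting leaf lying flat on the bed plate with its whole row of teeth fully home near the middle of the thread, and the other two lying flat on the plate at least 20 mm clear of the spindle. Let go, and leave the things on the bench around alone.

Things in the scene. Friction and masses are not known exactly. Their poses are not given: they have to be found in the camera images.
- bed: fixed base: level steel bed plate and, behind it (+x), three parallel spindles along y. Origin at bench height; +x from plate to spindles. Plate top 18 mm above the origin, x = -126 to +24, y = -160 to +160 mm. Spindle axes 24 mm above the origin, 6 above the plate (half a leaf's thickness): a leaf slid on the plate meets the thread at axis height
- spindle_a: fixed steel spindle: y along its axis (the bed's y), thread 140 mm long centred on the origin (within 8 mm of the bed's middle), crest diameter 40, root 32 mm, sloping flanks; origin 20 mm under the axis. Pitch 7, 8 or 10 mm, one spindle of each (pitch, groove places not told). The one at x = 45 mm in the bed's frame, next to the plate, is to be gauged; those at 105 and 165 are spares
- spindle_b: fixed steel spindle: y along its axis (the bed's y), thread 140 mm long centred on the origin (within 8 mm of the bed's middle), crest diameter 40, root 32 mm, sloping flanks; origin 20 mm under the axis. Pitch 7, 8 or 10 mm, one spindle of each (pitch, groove places not told). The one at x = 45 mm in the bed's frame, next to the plate, is to be gauged; those at 105 and 165 are spares
- spindle_c: fixed steel spindle: y along its axis (the bed's y), thread 140 mm long centred on the origin (within 8 mm of the bed's middle), crest diameter 40, root 32 mm, sloping flanks; origin 20 mm under the axis. Pitch 7, 8 or 10 mm, one spindle of each (pitch, groove places not told). The one at x = 45 mm in the bed's frame, next to the plate, is to be gauged; those at 105 and 165 are spares
- leaf_a: loose aluminium comb leaf, flat, teeth towards its +x: plate 36 (x) x 58 (y) x 12 mm with straight teeth 4 mm long on the front edge; black grip post 20 x 20 mm, 30 mm tall, in mid-plate; 0.12 kg. Tooth spacing 7, 8 or 10 mm, one leaf of each (which is not told). Origin: underside, middle of the edge, at the foot of the teeth. Starts on the plate, facing the spindle, askew by up to 0.2 rad
- leaf_a_grip (a point): point on the axis of that leaf's grip post, 18 mm behind the toothed edge's foot line, 29 mm above the underside (17 mm above the plate of the leaf); axes as the leaf
- leaf_a_teeth (a point): middle of the line of that leaf's tooth tips, at half thickness (x = 4, z = 6 mm in the leaf's frame); axes as the leaf. Fully meshed, it stands 16 mm from the spindle's axis; resting on the crests, 20 mm. Sliding on the crests, the drag along the thread stays below about 1.2 times the press; caught in the grooves, it grows beyond
- leaf_b: loose aluminium comb leaf, flat, teeth towards its +x: plate 36 (x) x 58 (y) x 12 mm with straight teeth 4 mm long on the front edge; black grip post 20 x 20 mm, 30 mm tall, in mid-plate; 0.12 kg. Tooth spacing 7, 8 or 10 mm, one leaf of each (which is not told). Origin: underside, middle of the edge, at the foot of the teeth. Starts on the plate, facing the spindle, askew by up to 0.2 rad
- leaf_b_grip (a point): point on the axis of that leaf's grip post, 18 mm behind the toothed edge's foot line, 29 mm above the underside (17 mm above the plate of the leaf); axes as the leaf
- leaf_b_teeth (a point): middle of the line of that leaf's tooth tips, at half thickness (x = 4, z = 6 mm in the leaf's frame); axes as the leaf. Fully meshed, it stands 16 mm from the spindle's axis; resting on the crests, 20 mm. Sliding on the crests, the drag along the thread stays below about 1.2 times the press; caught in the grooves, it grows beyond
- leaf_c: loose aluminium comb leaf, flat, teeth towards its +x: plate 36 (x) x 58 (y) x 12 mm with straight teeth 4 mm long on the front edge; black grip post 20 x 20 mm, 30 mm tall, in mid-plate; 0.12 kg. Tooth spacing 7, 8 or 10 mm, one leaf of each (which is not told). Origin: underside, middle of the edge, at the foot of the teeth. Starts on the plate, facing the spindle, askew by up to 0.2 rad
- leaf_c_grip (a point): point on the axis of that leaf's grip post, 18 mm behind the toothed edge's foot line, 29 mm above the underside (17 mm above the plate of the leaf); axes as the leaf
- leaf_c_teeth (a point): middle of the line of that leaf's tooth tips, at half thickness (x = 4, z = 6 mm in the leaf's frame); axes as the leaf. Fully meshed, it stands 16 mm from the spindle's axis; resting on the crests, 20 mm. Sliding on the crests, the drag along the thread stays below about 1.2 times the press; caught in the grooves, it grows beyond
- tape_roll: roll of tape standing flat on the bench beside the bed, 100 mm across, 48 mm tall: leave alone
- squeegee: wooden-handled squeegee, 200 x 30 x 65 mm, on the bench beside the bed: leave alone
- ink_jar: ink jar 72 mm across, 85 mm tall, on the bench beside the bed: leave alone
Not all that is in view belongs to the job. What is shaped like the leaf_c but orange is not meant. Leave any turquoise look-alike of the leaf_a alone.

How it is judged (in metres and radians):
At the end, for the whole second after the job is handed in: The fitting leaf is flat on the plate, parallel to the spindle within 0.06 rad, tooth tips under 17.4 mm from its axis (16 when fully home), its middle within 42 mm of the thread's; the other leaves flat on the plate, teeth over 40 mm from the axis (20 mm clear); all at rest (((x of leaf_a_teeth in the frame of bed between 0.0276 and 0.045 m and y of leaf_a_teeth in the frame of bed between -0.036 and 0.036 m and angle between the y axis of leaf_a_teeth and the y axis of bed, either way round below 0.06 rad and x of each of leaf_b_teeth, leaf_c_teeth in the frame of bed below 0.005 m) or (x of leaf_b_teeth in the frame of bed between 0.0276 and 0.045 m and y of leaf_b_teeth in the frame of bed between -0.036 and 0.036 m and angle between the y axis of leaf_b_teeth and the y axis of bed, either way round below 0.06 rad and x of each of leaf_a_teeth, leaf_c_teeth in the frame of bed below 0.005 m) or (x of leaf_c_teeth in the frame of bed between 0.0276 and 0.045 m and y of leaf_c_teeth in the frame of bed between -0.036 and 0.036 m and angle between the y axis of leaf_c_teeth and the y axis of bed, either way round below 0.06 rad and x of each of leaf_a_teeth, leaf_b_teeth in the frame of bed below 0.005 m)) and angle between each of leaf_a_teeth, leaf_b_teeth, leaf_c_teeth's own z axis and vertical below 0.08 rad and z of leaf_a_teeth in the frame of bed between 0.021 and 0.0275 m and x of each of leaf_a_grip, leaf_b_grip, leaf_c_grip in the frame of bed above -0.125 m and y of leaf_a_grip in the frame of bed between -0.16 and 0.16 m and linear speed of each of leaf_a, leaf_b, leaf_c below 0.01 m/s and z of leaf_b_teeth in the frame of bed between 0.021 and 0.0275 m and y of leaf_b_grip in the frame of bed between -0.16 and 0.16 m and z of leaf_c_teeth in the frame of bed between 0.021 and 0.0275 m and y of leaf_c_grip in the frame of bed between -0.16 and 0.16 m); the robot touches nothing.
It fails at once if a leaf was pressed on a spindle with more than 30 N (contact force between any of leaf_a, leaf_b, leaf_c and spindle_a above 30 N or contact force between any of leaf_a, leaf_b, leaf_c and spindle_b above 30 N or contact force between any of leaf_a, leaf_b, leaf_c and spindle_c above 30 N).
It fails at once if a bystander was moved by more than 20 mm (distance of any of tape_roll, squeegee, ink_jar from where it was at the start of the episode above 0.02 m).
It also fails if it takes over 72 s, if anything falls off the work surface, if the arm or the gripper's body presses on something with over 40 N, if the wrist force passes 120 N, or if a joint passes its speed limit or range.

## Working session

There is one attempt and no reset: what is moved stays moved. The work goes in short steps, Python scripts to look and compute and a tool call to move; the robot and the scene stay as the last step left them, time stands still between calls to the robot, and variables do not carry over. Pictures are saved under pics/ and viewed, at most 10 in all, crops included, and the job is handed in when it is done.

Besides the shell and the picture viewer there is one more tool, called after ">>>" as name([rows], argument=value, ...), one row to a line, values as JSON. step_arm: Moves the arm, as the interface text tells. Its arguments: {"type":"object","properties":{"targets":{"type":"array","items":{"type":"object","properties":{"angular":{"type":"array","items":{"type":"number","minimum":-1,"maximum":1}},"dp":{"type":"array","items":{"type":"number","minimum":-1,"maximum":1}},"fingers":{"type":"number"}}}},"newtons":{"type":"number"}},"required":["targets"]}

```bash
mkdir -p pics
cat > h.py <<'E'
import numpy as np, cv2
from bench import *
def ray(cam,px,z):
    p=camera_params(cam); f=210/np.tan(np.radians(p['vfov'])/2)
    R=np.array(p['R']);t=np.array(p['t'])
    d=R.T@np.array([(px[0]-p['cx'])/f,(px[1]-p['cy'])/f,1]); c=-R.T@t
    return c+d*(z-c[2])/d[2]
def proj(cam,X):
    p=camera_params(cam); f=210/np.tan(np.radians(p['vfov'])/2)
    q=np.array(p['R'])@np.array(X)+np.array(p['t'])
    return np.array([p['cx']+f*q[0]/q[2],p['cy']+f*q[1]/q[2]])
E
python3 - <<'E'
from h import *
ims=[]
for c in("top","scene"):
    im=snapshot(c); cv2.imwrite(f"pics/{c}0.png",im)
    print(c,camera_params(c)['vfov'],camera_params(c)['t'])
    for l,z in(("bed",0),("leaf_a",18),("leaf_a_grip",47),("leaf_a_teeth",24),("spindle_a",4)):
        for d in pinpoint(c,l): 
            print(l,round(d['conf'],2),np.round(d['at'],1),np.round(ray(c,d['at'],z),1))
print(sense())
E
```

```text
top 49.93116013704919 [ -25.03797557  557.60610361 1164.96104791]
bed 0.69 [291.5 211.5] [579.7 -60.1   0. ]
leaf_a 0.86 [395.5 226.5] [ 544.4 -352.3   18. ]
leaf_a 0.74 [294.3 226.1] [533.8 -68.5  18. ]
leaf_a 0.72 [247.9 234.9] [503.4  60.2  18. ]
leaf_a 0.66 [310.6 298.7] [ 335.5 -118.5   18. ]
leaf_a 0.57 [380.2 193.1] [ 639.9 -310.6   18. ]
leaf_a 0.34 [252.5 238. ] [495.2  47.   18. ]
leaf_a_grip 0.88 [297.3 232.8] [509.7 -75.8  47. ]
leaf_a_grip 0.84 [317.5 289.5] [ 359.1 -133.7   47. ]
leaf_a_grip 0.72 [250.2 232.6] [504.9  52.7  47. ]
leaf_a_teeth 0.76 [308.7 299.9] [ 331.8 -112.9   24. ]
leaf_a_teeth 0.55 [298.1 226.4] [532.2 -78.8  24. ]
spindle_a 0.75 [283.8 154.7] [749.2 -32.    4. ]
spindle_a 0.62 [283.5 175.1] [686.4 -33.3   4. ]
spindle_a 0.6 [285.6 196. ] [623.8 -41.5   4. ]
scene 46.67241344390123 [-414.19988675 -196.66394752 1435.30990693]
bed 0.73 [271.9 248.1] [583.2 -57.8   0. ]
leaf_a 0.94 [178.4 219.9] [ 359.2 -140.3   18. ]
leaf_a 0.88 [274.1 201.6] [497.8  56.   18. ]
leaf_a 0.73 [161.2 324.5] [ 553.5 -365.9   18. ]
leaf_a 0.71 [212.8 341.7] [ 659.7 -329.8  
[... 601 characters left out ...]
44.    4. ]
{'time': 0.6, 'joint_pos': array([ 6.78715136e+01,  7.47003901e+00,  8.52691407e+01,  4.17463265e-03,
        8.72609937e+01, -4.89197293e+00]), 'qd': array([ 0.06712602, -0.02552692,  0.00461041, -0.10487991,  0.12807521,
        0.02167804]), 'joint_efforts': array([-3.02876879e-04, -5.68952429e+01, -5.00594330e+01,  3.97685631e-05,
        1.48787567e-03, -3.65928634e-05]), 'tool_pos': array([177.73218401, 573.0711766 , 231.29111724]), 'tcp_rot': array([ 1.79999817e+02, -4.16946046e-03,  1.62763287e+02]), 'ft_force': array([-0.36405854, -0.7403272 , -0.89443534]), 'wrist_torque': array([-0.02436908, -0.00304019, -0.01480764]), 'grip_force': 0.0, 'finger_gap': 85.1386767208321}
```

View pics/top0.png

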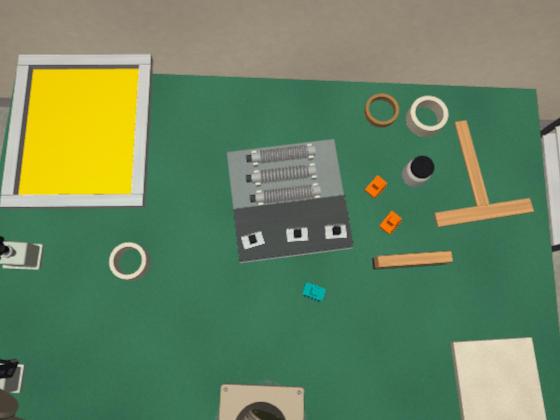

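View pics/scene0.png

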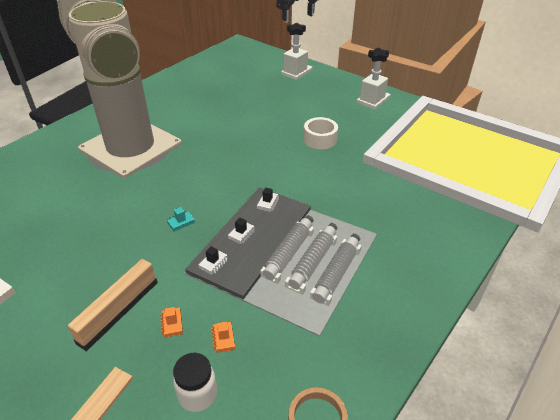

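The top view shows three white leaves on the dark plate with posts near (253,240), (297,234) and (335,231). The near spindle is around (285,195), and the plate is yawed about 6°. The scene view agrees. The turquoise (314,292) and orange (376,187), (391,222) look-alikes are off the plate. I'll move above the plate for a wrist view.

>>> step_arm([
  {"dp":[-0.225,-0.25,-0.05],"angular":[0,0,0],"fingers":0},
  {"dp":[-0.45,-0.5,-0.1],"angular":[0,0,0],"fingers":0},
  {"dp":[-0.675,-0.75,-0.15],"angular":[0,0,0],"fingers":0},
  {"dp":[-0.9,-1,-0.2],"angular":[0,0,0],"fingers":0},
  {"dp":[-0.9,-1,-0.2],"angular":[0,0,0],"fingers":0},
  {"dp":[-0.9,-1,-0.2],"angular":[0,0,0],"fingers":0},
  {"dp":[-0.9,-1,-0.2],"angular":[0,0,0],"fingers":0},
  {"dp":[-0.9,-1,-0.2],"angular":[0,0,0],"fingers":0},
])

```text
time: 1.6
tool_pos: [289.9, 329.5, 271.0]
tcp_rot: [-180.0, -0.0, 162.8]
ft_force: [-0.3, -0.7, -0.0]
finger_gap: 85.4
grip_force: 0.0
```

>>> step_arm([
  {"dp":[-0.225,-0.25,-0.05],"angular":[0,0,-0.03],"fingers":0},
  {"dp":[-0.45,-0.5,-0.1],"angular":[0,0,-0.06],"fingers":0},
  {"dp":[-0.675,-0.75,-0.15],"angular":[0,0,-0.09],"fingers":0},
  {"dp":[-0.9,-1,-0.2],"angular":[0,0,-0.128],"fingers":0},
  {"dp":[-0.9,-1,-0.2],"angular":[0,0,-0.128],"fingers":0},
  {"dp":[-0.9,-1,-0.2],"angular":[0,0,-0.128],"fingers":0},
  {"dp":[-0.9,-1,-0.2],"angular":[0,0,-0.128],"fingers":0},
  {"dp":[-0.9,-1,-0.2],"angular":[0,0,-0.128],"fingers":0},
])

```text
time: 2.6
tool_pos: [402.7, 85.6, 311.0]
tcp_rot: [180.0, -0.0, -174.1]
ft_force: [0.2, 0.3, -0.1]
finger_gap: 85.4
grip_force: 0.0
```

>>> step_arm([
  {"dp":[-0.1,-0.25,0],"angular":[0,0,0],"fingers":0},
  {"dp":[-0.2,-0.5,0],"angular":[0,0,0],"fingers":0},
  {"dp":[-0.3,-0.81,0],"angular":[0,0,0],"fingers":0},
  {"dp":[-0.3,-0.81,0],"angular":[0,0,0],"fingers":0},
  {"dp":[-0.3,-0.81,0],"angular":[0,0,0],"fingers":0},
  {"dp":[-0.3,-0.81,0],"angular":[0,0,0],"fingers":0},
  {"dp":[-0.3,-0.81,0],"angular":[0,0,0],"fingers":0},
  {"dp":[-0.3,-0.81,0],"angular":[0,0,0],"fingers":0},
])

```text
time: 3.6
tool_pos: [479.1, -70.0, 311.5]
tcp_rot: [-180.0, 0.0, -174.1]
ft_force: [0.2, -0.0, 0.3]
finger_gap: 85.4
grip_force: 0.0
```

Run:
```python
from h import *
s=sense();print(s['time'],s['tool_pos'],s['tcp_rot'])
c="wrist";cv2.imwrite("pics/w0.png",cv2.resize(snapshot(c),(784,588)))
p=camera_params(c);R=np.array(p['R']);print("cam",-R.T@np.array(p['t']),R[2],p['vfov'])
for l,z in(("bed",0),("leaf_a",18),("leaf_a_grip",47),("leaf_a_teeth",24),("spindle_a",4)):
    for d in pinpoint(c,l): 
        print(l,round(d['conf'],2),np.round(d['at'],1),np.round(ray(c,d['at'],z),1))
```

```text
3.6 [479.09481032 -69.9664756  311.54764405] [-1.79989584e+02  3.13257174e-02 -1.74117771e+02]
cam [409.76516649 -77.13750345 453.11622398] [ 0.27609515  0.02669842 -0.96075942] 63.526760469723314
bed 0.62 [284.  237.7] [583.2 -55.8   0. ]
leaf_a 0.83 [191.7 202.8] [ 539.4 -184.    18. ]
leaf_a 0.65 [368.  197.9] [509.1  47.9  18. ]
leaf_a 0.65 [246.7  48.5] [ 344.5 -125.    18. ]
leaf_a 0.63 [ 67.7 190.5] [ 539.1 -347.    18. ]
leaf_a 0.53 [369.  196.8] [507.5  49.   18. ]
leaf_a_grip 0.92 [274.6 194.5] [509.8 -75.7  47. ]
leaf_a_grip 0.66 [241.1  59.8] [ 360.9 -127.2   47. ]
leaf_a_teeth 0.81 [269.1 210. ] [537.1 -80.9  24. ]
leaf_a_teeth 0.59 [289.3 337.3] [729.5 -33.4  24. ]
leaf_a_teeth 0.57 [249.9  42. ] [ 338.1 -121.3   24. ]
spindle_a 0.66 [287.8 268.6] [628.6 -46.1   4. ]
spindle_a 0.65 [289.2 338.6] [746.7 -31.3   4. ]
spindle_a 0.59 [293.5 302.9] [683.8 -31.6   4. ]
spindle_a 0.3 [194.5 199.4] [ 538.2 -184.     4. ]
spindle_a 0.19 [ 35.5 116.9] [ 449.4 -389.8    4. ]
```

View pics/w0.png

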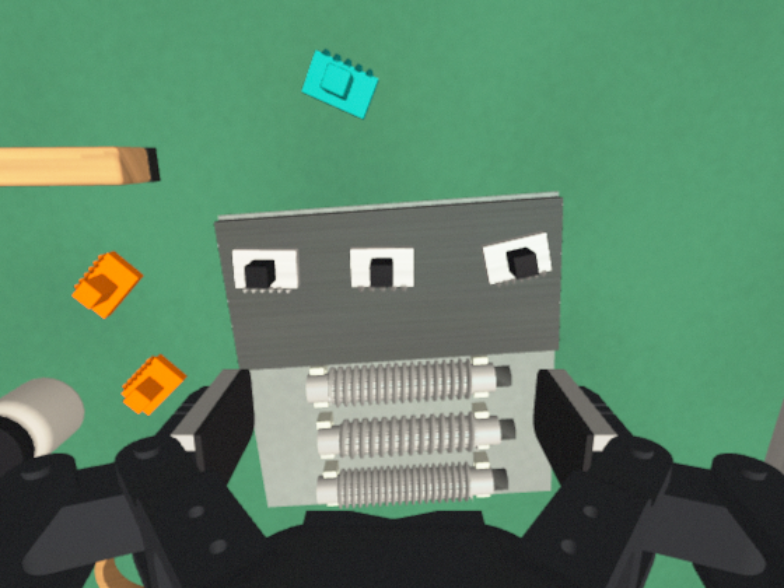

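The wrist view shows the three leaves with teeth facing the spindles, at (265,270), (382,268) and (518,258). The near spindle runs from (330,385) to (475,380). I'll measure the bed frame, the pitches and the leaf poses.

```bash
cat >> h.py <<'E'
def rect(im,cam,o,th,xr,yr,z,s):
    "bird's-eye view of plane z in frame (o,th): rows=x, cols=y, s px/mm"
    c,n=np.cos(th),np.sin(th)
    P=[(xr[0],yr[0]),(xr[1],yr[0]),(xr[1],yr[1]),(xr[0],yr[1])]
    src=np.float32([proj(cam,[o[0]+c*x-n*y,o[1]+n*x+c*y,z]) for x,y in P])
    dst=np.float32([((y-yr[0])*s,(x-xr[0])*s) for x,y in P])
    return cv2.warpPerspective(im,cv2.getPerspectiveTransform(src,dst),(int((yr[1]-yr[0])*s),int((xr[1]-xr[0])*s)),flags=cv2.INTER_CUBIC)
def pitch(sig,s,lo=6,hi=12):
    x=np.arange(len(sig))/s; sig=(sig-np.poly1d(np.polyfit(x,sig,2))(x))*np.hanning(len(sig))
    ps=np.arange(lo,hi,.1); a=[abs(np.sum(sig*np.exp(-2j*np.pi*x/p))) for p in ps]
    return ps[np.argmax(a)],np.max(a)/np.mean(a)
E
python3 - <<'E'
from h import *
c="wrist";im=snapshot(c);cv2.imwrite("pics/w1raw.png",im)
k=1/1.4
a=ray(c,(219*k,222*k),18);b=ray(c,(560*k,199*k),18);e=ray(c,(238*k,368*k),18);f=ray(c,(556*k,350*k),18)
print(a,b,e,f, np.linalg.norm(a-b),np.linalg.norm(e-f))
ths=[np.arctan2(-(q-p)[0],(q-p)[1]) for p,q in((a,b),(e,f))]
xs=[np.arctan2((q-p)[1],(q-p)[0]) for p,q in((a,e),(b,f))]
print(np.degrees(ths),np.degrees(xs))
th=np.mean(ths+xs); ex=np.array([np.cos(th),np.sin(th)])
o=((a+b+e+f)/4)[:2]+51*ex; print("bed",o,np.degrees(th))
for X in (45,105,165):
    r=[]
    for dx in range(-8,9,4):
        g=cv2.cvtColor(rect(im,c,o,th,(X+dx-2,X+dx+2),(-60,60),43,4),cv2.COLOR_BGR2GRAY).mean(0); r.append(np.round(pitch(g,4),1))
    print(X,r)
# leaves
R=rect(im,c,o,th,(-126,24),(-160,160),30,4); cv2.imwrite("pics/plate.png",cv2.resize(R,None,fx=.6,fy=.6))
m=(R.min(2)>150).astype(np.uint8); n,l,st,ce=cv2.connectedComponentsWithStats(m)
for i in range(1,n):
    if st[i,4]<3000: continue
    q=cv2.minAreaRect(cv2.findContours((l==i).astype(np.uint8),0,2)[0][0])
    print("leaf bed x,y",q[0][1]/4-126,q[0][0]/4-160,"size",np.array(q[1])/4,"ang",q[2])
E
```

```text
[ 484.9266179  -230.89803927   18.        ] [433.24543183  75.3755402   18.        ] [ 629.60679409 -212.1390965    18.        ] [578.48217353 100.3780792   18.        ] 310.6033651968458 316.6712995110128
[9.57797174 9.29070995] [7.38764197 9.76774147]
bed [581.93652169 -58.83743215] 9.006016283556745
45 [array([7.9, 5.1]), array([8. , 5.1]), array([7.9, 5.2]), array([7.9, 5. ]), array([7.9, 4.9])]
105 [array([9.9, 3.5]), array([9.9, 3.5]), array([9.9, 3.4]), array([9.9, 3.5]), array([9.8, 3.5])]
165 [array([6.9, 6.4]), array([6.9, 6.5]), array([6.9, 6.2]), array([6.9, 6.2]), array([7. , 5.4])]
leaf bed x,y -76.0799789428711 115.7698974609375 size [36.8897934  58.79007721] ang 79.67031860351562
leaf bed x,y -76.90005493164062 -114.65999603271484 size [59.37081528 40.59047318] ang 3.4027695655822754
leaf bed x,y -74.5226821899414 -7.82843017578125 size [58.92399216 36.81378555] ang 2.095252752304077
leaf bed x,y 19.999984741210938 112.125 size [79.74998474  7.49999905] ang -0.0
leaf bed x,y 21.125 -60.125 size [  5.25 165.25] ang 90.0
```

View pics/plate.png

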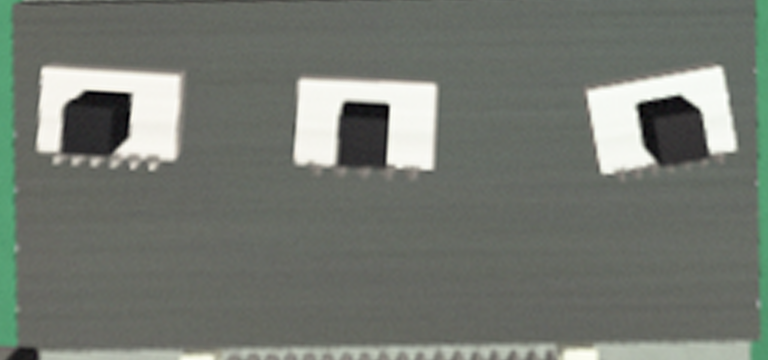

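The near spindle reads a pitch of 8 mm. The left leaf (y = -115) has its teeth at columns 55, 74, …, 152, which is about 8.0 mm. The middle leaf is about 10 mm and the right one about 7 mm. I'll press the left leaf first.

>>> step_arm([
  {"dp":[-0.04,-0.15,0.25],"angular":[0,0,0],"fingers":0.3},
  {"dp":[-0.08,-0.3,0.5],"angular":[0,0,0],"fingers":0.3},
  {"dp":[-0.12,-0.45,0.75],"angular":[0,0,0],"fingers":0.3},
  {"dp":[-0.155,-0.592,1],"angular":[0,0,0],"fingers":0.3},
  {"dp":[-0.155,-0.592,1],"angular":[0,0,0],"fingers":0.3},
  {"dp":[-0.155,-0.592,1],"angular":[0,0,0],"fingers":0.3},
  {"dp":[-0.155,-0.592,1],"angular":[0,0,0],"fingers":0.3},
  {"dp":[-0.155,-0.592,1],"angular":[0,0,0],"fingers":0.3},
], newtons=60)

```text
time: 4.95
tool_pos: [523.2, -185.3, 113.5]
tcp_rot: [-179.9, 0.2, -174.1]
ft_force: [-1.0, -1.1, 0.8]
finger_gap: 59.9
grip_force: 0.0
```

Run:
```python
from h import *
s=sense();print(s['time'],s['tool_pos'],s['tcp_rot'],s['finger_gap'])
c="wrist";cv2.imwrite("pics/w2.png",snapshot(c))
for l,z in(("leaf_a",18),("leaf_a_grip",47),("leaf_a_teeth",24)):
    for d in pinpoint(c,l)[:3]: 
        print(l,round(d['conf'],2),np.round(d['at'],1),np.round(ray(c,d['at'],z),1))
```

```text
4.95 [ 523.16077759 -185.29379357  113.50504213] [-1.79896933e+02  1.78347065e-01 -1.74144055e+02] 59.90611059892693
leaf_a 0.79 [279.8 231.2] [ 539.2 -184.7   18. ]
leaf_a 0.7 [ 62.7 215.3] [ 543.  -343.8   18. ]
leaf_a 0.66 [427.7 233.7] [530.  -75.6  18. ]
leaf_a_grip 0.73 [451.1 220.9] [510.1 -77.   47. ]
leaf_a_teeth 0.76 [430.1 241.4] [533.  -75.8  24. ]
```

View pics/w2.png

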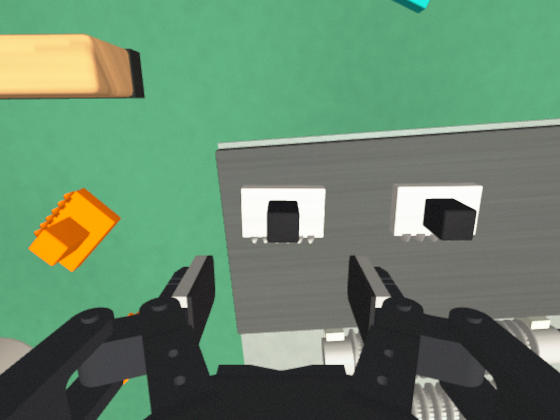

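The post at (283,220) is centred between the fingers. I'll descend and grip.

>>> step_arm([
  {"dp":[0,0,0.2],"angular":[0,0,0],"fingers":0.3},
  {"dp":[0,0,0.34],"angular":[0,0,0],"fingers":0.3},
  {"dp":[0,0,0.392],"angular":[0,0,0],"fingers":0.3},
  {"dp":[0,0,0.392],"angular":[0,0,0],"fingers":0.3},
  {"dp":[0,0,0.392],"angular":[0,0,0],"fingers":0.6},
  {"dp":[0,0,0.392],"angular":[0,0,0],"fingers":0.9},
  {"dp":[0,0,0.392],"angular":[0,0,0],"fingers":1},
  {"dp":[0,0,0.392],"angular":[0,0,0],"fingers":1},
], newtons=60)

```text
time: 6.15
tool_pos: [523.1, -185.9, 34.4]
tcp_rot: [-179.9, 0.1, -174.2]
ft_force: [0.3, 0.6, 5.8]
finger_gap: 18.8
grip_force: 59.8
```

Run:
```python
from h import *
s=sense();print(s)
```

```text
{'time': 6.15, 'joint_pos': array([-2.48584237e+01,  1.11159313e+01,  1.02846321e+02, -2.30188135e-03,
        6.58858966e+01, -1.20661611e+02]), 'qd': array([-0.03057081, -0.04586365, -0.07134468, -0.09240438, -0.06845181,
       -0.0208196 ]), 'joint_efforts': array([-2.20307114e-02, -5.06307292e+01, -4.10305488e+01,  2.82629044e-03,
       -1.65875657e-01,  1.45883803e-02]), 'tool_pos': array([ 523.11285584, -185.94631478,   34.4307946 ]), 'tcp_rot': array([-1.79920752e+02,  1.29548310e-01, -1.74195785e+02]), 'ft_force': array([0.34920116, 0.64708367, 5.7762256 ]), 'wrist_torque': array([ 0.06302355,  0.03823395, -0.02902543]), 'grip_force': 59.79371666908264, 'finger_gap': 18.8483230145418}
```

>>> step_arm([
  {"dp":[-0.09,0.005,-0.01],"angular":[0,0,0],"fingers":1},
  {"dp":[-0.18,0.01,-0.01],"angular":[0,0,0],"fingers":1},
  {"dp":[-0.27,0.016,-0.01],"angular":[0,0,-0.01],"fingers":1},
  {"dp":[-0.27,0.05,-0.01],"angular":[0,0,-0.02],"fingers":1},
  {"dp":[-0.255,0.25,-0.01],"angular":[0,0,-0.02],"fingers":1},
  {"dp":[-0.245,0.43,-0.01],"angular":[0,0,-0.02],"fingers":1},
  {"dp":[-0.235,0.58,-0.01],"angular":[0,0,-0.02],"fingers":1},
  {"dp":[-0.235,0.58,-0.01],"angular":[0,0,-0.02],"fingers":1},
])

```text
time: 7.15
tool_pos: [555.9, -63.2, 34.8]
tcp_rot: [180.0, -0.0, -170.4]
ft_force: [0.3, -0.5, -1.5]
finger_gap: 19.0
grip_force: 58.9
```

Run:
```python
from h import *
s=sense();print(s['time'],s['tool_pos'],s['tcp_rot'],s['ft_force'],s['wrist_torque'],s['finger_gap'])
c="wrist";cv2.imwrite("pics/w3.png",cv2.resize(snapshot(c)[100:400,100:500],(800,600),interpolation=cv2.INTER_CUBIC))
for l,z in(("leaf_a",18),("leaf_a_teeth",24),("spindle_a",4)):
    for d in pinpoint(c,l)[:3]: 
        print(l,round(d['conf'],2),np.round(d['at'],1),np.round(ray(c,d['at'],z),1))
```

```text
7.15 [555.85549957 -63.15318961  34.77659851] [ 1.79962657e+02 -4.03102863e-02 -1.70427028e+02] [ 0.27548367 -0.50381778 -1.536855  ] [-0.02201644 -0.02540779 -0.04237647] 19.002665844389888
leaf_a 0.85 [530.6 195.1] [506.8  48.   18. ]
leaf_a 0.7 [279.6 283.4] [573.2 -63.3  18. ]
leaf_a 0.67 [264.5 197.9] [529.1 -77.9  18. ]
leaf_a_teeth 0.63 [261.7 207.1] [532.3 -79.   24. ]
spindle_a 0.96 [286.6 356.6] [628.9 -50.8   4. ]
```

View pics/w3.png

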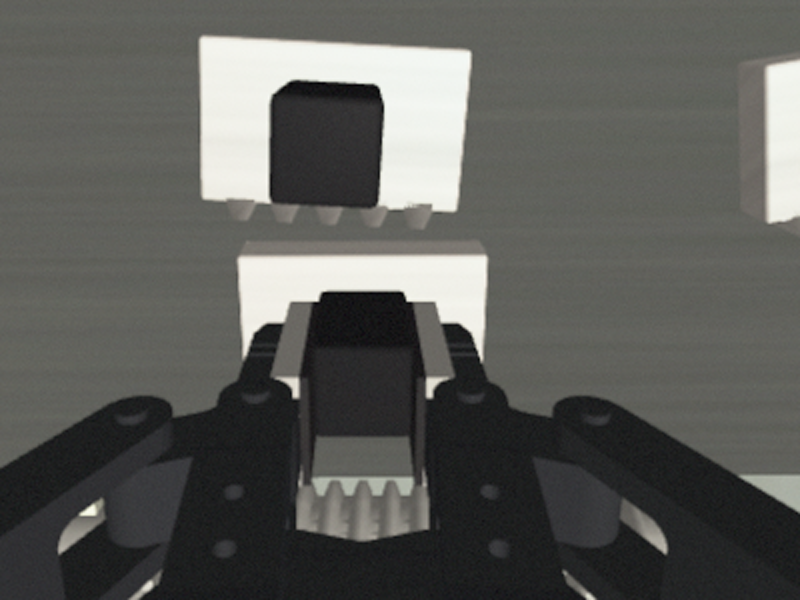

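The leaf is held square between the pads at (360,350), with the spindle ahead at (360,510). I'll lower it and approach.

>>> step_arm([
  {"dp":[-0.03,0,0.004],"angular":[0,0,0],"fingers":1},
  {"dp":[-0.06,0,0.006],"angular":[0,0,0],"fingers":1},
  {"dp":[-0.09,0,0.006],"angular":[0,0,0],"fingers":1},
  {"dp":[-0.12,0,0.006],"angular":[0,0,0],"fingers":1},
  {"dp":[-0.125,0,0.006],"angular":[0,0,0],"fingers":1},
  {"dp":[-0.13,0,0.006],"angular":[0,0,0],"fingers":1},
  {"dp":[-0.13,0,0.006],"angular":[0,0,0],"fingers":1},
  {"dp":[-0.13,0,0.006],"angular":[0,0,0],"fingers":1},
])

```text
time: 8.35
tool_pos: [583.3, -61.9, 34.4]
tcp_rot: [-180.0, 0.0, -170.6]
ft_force: [-2.6, -1.2, 5.7]
finger_gap: 19.2
grip_force: 59.9
```

>>> step_arm([
  {"dp":[-0.0025,0,0],"angular":[0,0,0],"fingers":1},
  {"dp":[-0.005,0,0],"angular":[0,0,0],"fingers":1},
  {"dp":[-0.0075,0,0],"angular":[0,0,0],"fingers":1},
  {"dp":[-0.01,0,0],"angular":[0,0,0],"fingers":1},
  {"dp":[-0.01,0,0],"angular":[0,0,0],"fingers":1},
  {"dp":[-0.01,0,0],"angular":[0,0,0],"fingers":1},
  {"dp":[-0.01,0,0],"angular":[0,0,0],"fingers":1},
  {"dp":[-0.01,0,0],"angular":[0,0,0],"fingers":1},
])

```text
time: 9.35
tool_pos: [585.1, -61.5, 34.5]
tcp_rot: [-180.0, 0.0, -170.6]
ft_force: [-3.6, -0.3, 6.3]
finger_gap: 18.8
grip_force: 60.0
```

>>> step_arm([
  {"dp":[-0.0025,0,-0.002],"angular":[0,0,0],"fingers":1},
  {"dp":[-0.005,0,-0.004],"angular":[0,0,0],"fingers":1},
  {"dp":[-0.0075,0,-0.004],"angular":[0,0,0],"fingers":1},
  {"dp":[-0.01,0,-0.004],"angular":[0,0,0],"fingers":1},
  {"dp":[-0.01,0,-0.004],"angular":[0,0,0],"fingers":1},
  {"dp":[-0.01,0,-0.004],"angular":[0,0,0],"fingers":1},
  {"dp":[-0.01,0,-0.004],"angular":[0,0,0],"fingers":1},
  {"dp":[-0.01,0,-0.004],"angular":[0,0,0],"fingers":1},
])

```text
time: 10.35
tool_pos: [586.6, -60.3, 34.5]
tcp_rot: [-180.0, 0.0, -170.6]
ft_force: [0.6, -0.9, 1.4]
finger_gap: 18.9
grip_force: 59.3
```

>>> step_arm([
  {"dp":[-0.0025,0,0],"angular":[0,0,0],"fingers":1},
  {"dp":[-0.005,0,0],"angular":[0,0,0],"fingers":1},
  {"dp":[-0.0075,0,0],"angular":[0,0,0],"fingers":1},
  {"dp":[-0.01,0,0],"angular":[0,0,0],"fingers":1},
  {"dp":[-0.01,0,0],"angular":[0,0,0],"fingers":1},
  {"dp":[-0.01,0,0],"angular":[0,0,0],"fingers":1},
  {"dp":[-0.01,0,0],"angular":[0,0,0],"fingers":1},
  {"dp":[-0.01,0,0],"angular":[0,0,0],"fingers":1},
])

```text
time: 11.35
tool_pos: [588.1, -59.8, 34.5]
tcp_rot: [180.0, -0.1, -170.6]
ft_force: [-4.4, 0.5, 5.0]
finger_gap: 19.1
grip_force: 59.8
```

>>> step_arm([
  {"dp":[-0.0025,0,0],"angular":[0,0,0],"fingers":1},
  {"dp":[-0.005,0,0],"angular":[0,0,0],"fingers":1},
  {"dp":[-0.0075,0,0],"angular":[0,0,0],"fingers":1},
  {"dp":[-0.0075,0,0],"angular":[0,0,0],"fingers":1},
  {"dp":[-0.0075,0,0],"angular":[0,0,0],"fingers":1},
  {"dp":[-0.0075,0,0],"angular":[0,0,0],"fingers":1},
  {"dp":[-0.0075,0,0],"angular":[0,0,0],"fingers":1},
  {"dp":[-0.0075,0,0],"angular":[0,0,0],"fingers":1},
])

```text
time: 12.35
tool_pos: [589.1, -59.3, 34.5]
tcp_rot: [179.9, -0.1, -170.6]
ft_force: [-6.8, 1.3, 8.4]
finger_gap: 19.3
grip_force: 60.2
```

Run:
```python
from h import *
s=sense();print(s['time'],s['tool_pos'],s['tcp_rot'],s['ft_force'],s['wrist_torque'])
```

```text
12.35 [589.06957584 -59.33514533  34.48375925] [ 1.79944378e+02 -1.21033158e-01 -1.70579289e+02] [-6.7914685   1.30245137  8.35351452] [0.14326292 1.26372946 0.0652858 ]
```

>>> step_arm([
  {"dp":[0,0.004,-0.003],"angular":[0,0,0],"fingers":1},
  {"dp":[0,0.008,-0.003],"angular":[0,0,0],"fingers":1},
  {"dp":[0,0.012,-0.003],"angular":[0,0,0],"fingers":1},
  {"dp":[0,0.015,-0.003],"angular":[0,0,0],"fingers":1},
  {"dp":[0,0.015,-0.003],"angular":[0,0,0],"fingers":1},
  {"dp":[0,0.015,-0.003],"angular":[0,0,0],"fingers":1},
  {"dp":[0,0.015,-0.003],"angular":[0,0,0],"fingers":1},
  {"dp":[0,0.015,-0.003],"angular":[0,0,0],"fingers":1},
])

```text
time: 13.35
tool_pos: [589.6, -57.8, 34.9]
tcp_rot: [-179.9, -0.0, -170.6]
ft_force: [0.3, -6.0, -3.3]
finger_gap: 18.7
grip_force: 58.8
```

>>> step_arm([
  {"dp":[-0.005,0,0.002],"angular":[0,0,0],"fingers":1},
  {"dp":[-0.01,0,0.002],"angular":[0,0,0],"fingers":1},
  {"dp":[-0.0125,0,0.002],"angular":[0,0,0],"fingers":1},
  {"dp":[-0.015,0,0.002],"angular":[0,0,0],"fingers":1},
  {"dp":[-0.015,0,0.002],"angular":[0,0,0],"fingers":1},
  {"dp":[-0.015,0,0.002],"angular":[0,0,0],"fingers":1},
  {"dp":[-0.015,0,0.002],"angular":[0,0,0],"fingers":1},
  {"dp":[-0.015,0,0.002],"angular":[0,0,0],"fingers":1},
])

```text
time: 14.35
tool_pos: [590.0, -57.8, 34.6]
tcp_rot: [-179.9, -0.3, -170.6]
ft_force: [-13.6, -8.8, 10.8]
finger_gap: 19.0
grip_force: 60.7
```

>>> step_arm([
  {"dp":[0.004,0.003,0],"angular":[0,0,0],"fingers":1},
  {"dp":[0.005,0.006,-0.003],"angular":[0,0,0],"fingers":1},
  {"dp":[0.005,0.009,-0.003],"angular":[0,0,0],"fingers":1},
  {"dp":[0.005,0.012,-0.003],"angular":[0,0,0],"fingers":1},
  {"dp":[0.005,0.012,-0.003],"angular":[0,0,0],"fingers":1},
  {"dp":[0.005,0.012,-0.003],"angular":[0,0,0],"fingers":1},
  {"dp":[0.005,0.012,-0.003],"angular":[0,0,0],"fingers":1},
  {"dp":[0.005,0.012,-0.003],"angular":[0,0,0],"fingers":1},
])

```text
time: 15.35
tool_pos: [589.8, -57.5, 34.7]
tcp_rot: [-179.8, -0.2, -170.7]
ft_force: [-6.4, -16.9, -1.8]
finger_gap: 18.8
grip_force: 59.1
```

Run:
```python
from h import *
s=sense();print(s['time'],s['tool_pos'],s['tcp_rot'],s['ft_force'],s['wrist_torque'])
c="wrist";im=snapshot(c);cv2.imwrite("pics/w4.png",cv2.resize(im[200:400,150:430],(784,560),interpolation=cv2.INTER_CUBIC))
cv2.imwrite("pics/top4.png",snapshot("top")[170:270,210:350])
```

```text
15.35 [589.82463964 -57.5187626   34.7128258 ] [-179.76746783   -0.19516045 -170.65865616] [ -6.4278749  -16.91655591  -1.77580807] [-2.93203666  0.98509958 -0.16140293]
```

View pics/w4.png

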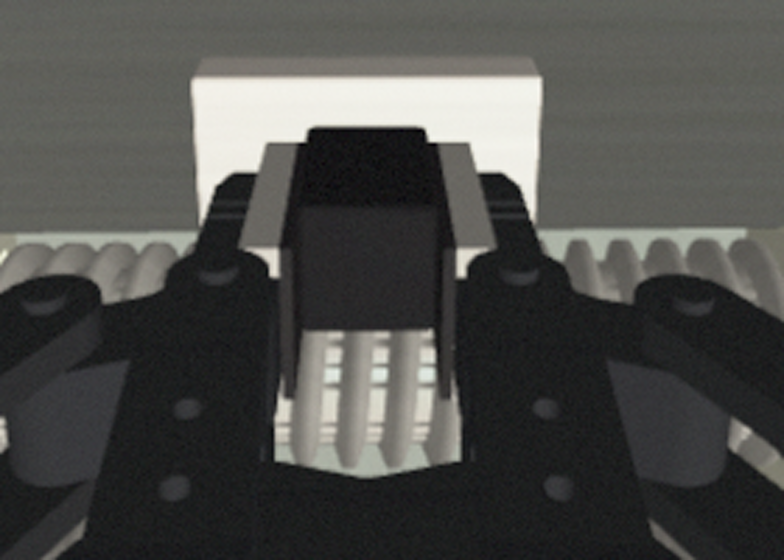

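The drag is 17 N against a 6 N press, so the teeth are caught in the grooves. I'll relieve the side load and press straight in.

>>> step_arm([
  {"dp":[0,-0.006,0],"angular":[0,0,0],"fingers":1},
  {"dp":[0,-0.012,0],"angular":[0,0,0],"fingers":1},
  {"dp":[0,-0.018,0.001],"angular":[0,0,0],"fingers":1},
  {"dp":[-0.005,-0.02,0.001],"angular":[0,0,0],"fingers":1},
  {"dp":[-0.007,-0.02,0.001],"angular":[0,0,0],"fingers":1},
  {"dp":[-0.007,-0.02,0.001],"angular":[0,0,0],"fingers":1},
  {"dp":[-0.007,-0.02,0.001],"angular":[0,0,0],"fingers":1},
  {"dp":[-0.007,-0.02,0.001],"angular":[0,0,0],"fingers":1},
])

```text
time: 16.45
tool_pos: [590.0, -57.9, 34.6]
tcp_rot: [179.9, -0.4, -170.6]
ft_force: [-16.5, -2.0, 11.0]
finger_gap: 18.9
grip_force: 61.1
```

>>> step_arm([
  {"dp":[0.008,0,-0.002],"angular":[0,0,0],"fingers":1},
  {"dp":[0.01,-0.005,-0.003],"angular":[0,0,0],"fingers":1},
  {"dp":[0.01,-0.01,-0.003],"angular":[0,0,0],"fingers":1},
  {"dp":[0.01,-0.015,-0.003],"angular":[0,0,0],"fingers":1},
  {"dp":[0.01,-0.018,-0.003],"angular":[0,0,0],"fingers":1},
  {"dp":[0.01,-0.018,-0.003],"angular":[0,0,0],"fingers":1},
  {"dp":[0.01,-0.018,-0.003],"angular":[0,0,0],"fingers":1},
  {"dp":[0.01,-0.018,-0.003],"angular":[0,0,0],"fingers":1},
])

```text
time: 17.45
tool_pos: [590.1, -59.0, 34.8]
tcp_rot: [179.7, -0.2, -170.5]
ft_force: [-7.8, 9.6, 1.4]
finger_gap: 18.9
grip_force: 60.1
```

It is caught in both directions at constant depth. I'll go to neutral, let go and lift.

>>> step_arm([
  {"dp":[0,0.008,0.001],"angular":[0,0,0],"fingers":1},
  {"dp":[-0.002,0.012,0.001],"angular":[0,0,0],"fingers":1},
  {"dp":[0.002,0.012,0.001],"angular":[0,0,0],"fingers":1},
  {"dp":[0.006,0.012,0],"angular":[0,0,0],"fingers":1},
  {"dp":[0.006,0.012,0],"angular":[0,0,0],"fingers":0.8},
  {"dp":[0.006,0.012,0],"angular":[0,0,0],"fingers":0.5},
  {"dp":[0.006,0.012,0],"angular":[0,0,0],"fingers":0.4},
  {"dp":[0.006,0.012,0],"angular":[0,0,0],"fingers":0.4},
])

```text
time: 18.45
tool_pos: [591.0, -59.9, 36.4]
tcp_rot: [-180.0, 0.1, -170.6]
ft_force: [0.4, 0.6, 0.7]
finger_gap: 51.4
grip_force: 0.0
```

>>> step_arm([
  {"dp":[0,0,-0.05],"angular":[0,0,0],"fingers":0.4},
  {"dp":[0,0,-0.15],"angular":[0,0,0],"fingers":0.4},
  {"dp":[0.05,0,-0.3],"angular":[0,0,0],"fingers":0.4},
  {"dp":[0.15,0,-0.5],"angular":[0,0,0],"fingers":0.4},
  {"dp":[0.25,0,-0.7],"angular":[0,0,0],"fingers":0.4},
  {"dp":[0.3,0,-0.8],"angular":[0,0,0],"fingers":0.4},
  {"dp":[0.3,0,-0.8],"angular":[0,0,0],"fingers":0.4},
  {"dp":[0.3,0,-0.8],"angular":[0,0,0],"fingers":0.4},
])

```text
time: 19.45
tool_pos: [531.1, -69.2, 195.5]
tcp_rot: [180.0, 0.0, -170.6]
ft_force: [-0.2, 0.3, -0.3]
finger_gap: 51.3
grip_force: 0.0
```

Run:
```python
from h import *
s=sense();print(s['time'],s['tool_pos'],s['tcp_rot'],s['ft_force'],s['finger_gap'])
c="wrist";im=snapshot(c);cv2.imwrite("pics/w5raw.png",im)
p=camera_params(c);R=np.array(p['R']);print("cam",-R.T@np.array(p['t']))
cv2.imwrite("pics/w5.png",cv2.resize(im[130:370,140:460],(800,600),interpolation=cv2.INTER_CUBIC))
for l,z in(("leaf_a",18),("leaf_a_grip",47),("leaf_a_teeth",24),("spindle_a",4)):
    for d in pinpoint(c,l)[:4]: 
        print(l,round(d['conf'],2),np.round(d['at'],1),np.round(ray(c,d['at'],z),1))
```

```text
19.45 [531.07335629 -69.23717093 195.47364604] [ 1.79998260e+02  5.44866702e-03 -1.70597060e+02] [-0.24098301  0.27565726 -0.34188649] 51.33756165455217
cam [462.22155964 -80.49170987 336.45443429]
leaf_a 0.73 [285.6 258.8] [604.2 -52.3  18. ]
leaf_a 0.67 [404.1 179.2] [504.6  45.3  18. ]
leaf_a 0.62 [ 37.1 252.9] [ 638.8 -302.    18. ]
leaf_a 0.56 [273.8 184.7] [530.1 -76.3  18. ]
leaf_a_grip 0.96 [274.9 166.4] [507.8 -78.2  47. ]
leaf_a_grip 0.33 [281.6 267.2] [600.1 -57.1  47. ]
leaf_a_teeth 0.77 [273.6 191.1] [534.8 -75.6  24. ]
leaf_a_teeth 0.55 [280.8 256.6] [599.9 -58.   24. ]
spindle_a 0.94 [288.1 275.1] [629.  -45.3   4. ]
spindle_a 0.76 [289.2 319.1] [682.5 -34.9   4. ]
spindle_a 0.56 [282.5 366.9] [747.4 -31.7   4. ]
```

View pics/w5.png

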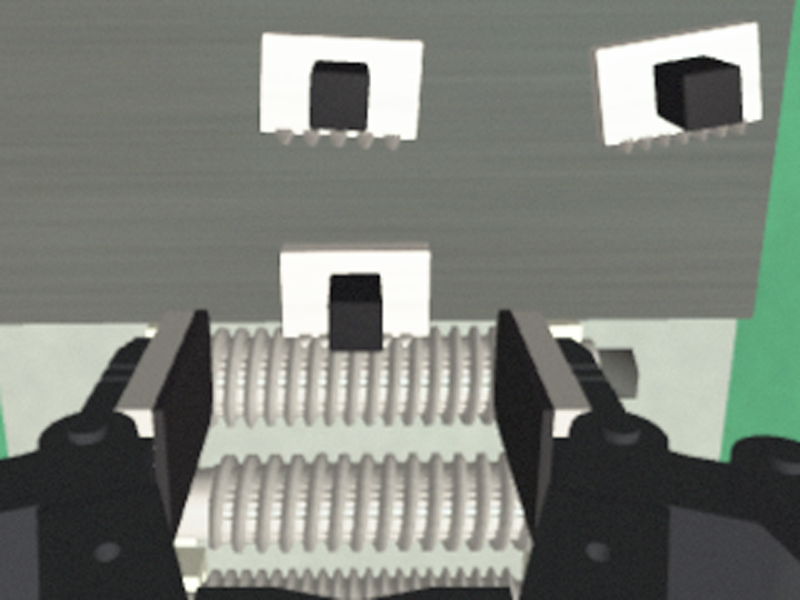

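The leaf lies against the spindle at (355,290), with its tooth tips between crests near (305,340) and (405,340). The other two leaves are untouched at the back. I'll check the depth relative to the plate edge.

Run:
```python
from h import *
im=cv2.imread("pics/w5raw.png");c="wrist"
q=lambda x,y:(140+x/2.5,130+y/2.5)
a=ray(c,q(20,323),18);b=ray(c,q(750,318),18)
th=np.arctan2(-(b-a)[0],(b-a)[1]);ex=np.array([np.cos(th),np.sin(th),0]);print("bed yaw",np.degrees(th))
for n,p in(("back L",(281,252)),("back R",(430,250)),("front L",(283,337)),("front R",(428,334))):
    print(n,"bed x",round(24+(ray(c,q(*p),30)-a)@ex,1))
o=a[:2]-24*ex[:2]
# spindle axis from silhouette is unreliable; magnified rectified crop for the eye
yr=np.array([-np.sin(th),np.cos(th)])@(np.array([600,-57])-o)
R=rect(im,c,o,th,(-15,60),(yr-50,yr+50),26,7.5)
cv2.imwrite("pics/z5.png",R)
```

```text
bed yaw 9.792676702715385
back L bed x -10.2
back R bed x -10.6
front L bed x 25.3
front R bed x 24.5
```

View pics/z5.png

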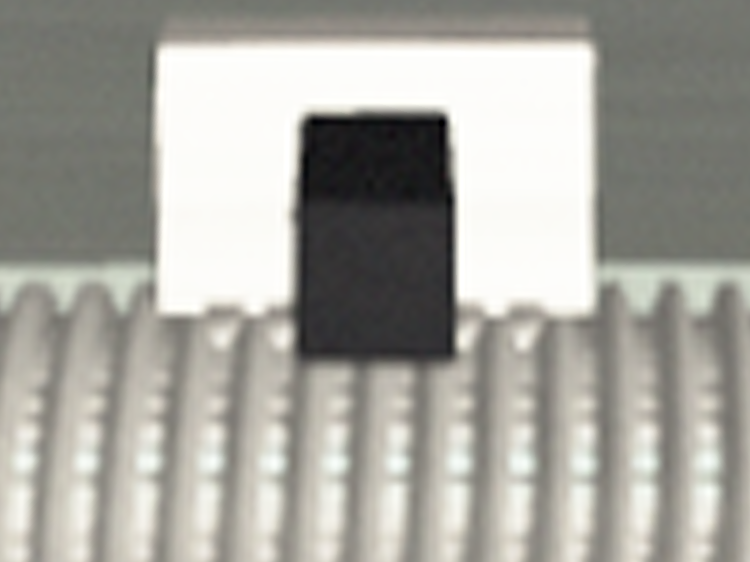

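The leaf's front edge is at bed x ≈ 25 mm, which puts the tips at 29 mm, fully home (resting on the crests would give 21 mm). The teeth sit in the grooves and the leaf is parallel to the spindle. Handing in.

```bash
python3 -c "
from bench import *
print(hand_in())"
```

```text
the job is handed in; nothing more can be done
None
```

I handed the job in (no verdict came back) with the leaf that started at the bed's -y end fully home near mid-thread (8 mm pitch by camera, tips about 16 mm from the axis, caught when slid either way, wrist forces up to about 20 N); I didn't press-test the other two, as the camera put them at about 10 and 7 mm, and left them well clear of the spindle.

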